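Sound the vial block and seat the new vial

ROBOT

A 6-joint arm with a two-finger parallel gripper is mounted at the origin on the work surface. World frame = base frame: x ahead of the robot, y to its left, z up, the work surface at z = 0. Lengths are in m, angles in rad, forces in N, time in s.
With the tool pointing down it reaches from about 0.325 to 0.9 m from the base axis. Payload 6.1 kg.
Tool frame: the origin (TCP) lies on the centre line of the jaws, within the pads' length; the fingertips stand bot.tcp_to_tips ahead of it and the grasp point (between the pads) lies 8 mm behind it (bot.tcp_to_tips is the distance from the TCP to the fingertips, in m); z points along the fingers, y is the line along which they close (so a half turn about z gives the same grasp; the last joint's range is limited). The gripper opens to 87 mm and grips with 3 to 60 N. Pads are 19 mm wide; open, the fingers measure 117 mm over their backs; the gripper's body (75 mm by 190 mm) begins 51 mm behind the grasp point.
Start: joints at [-1.404, 0.22, 1.526, -0, 1.395, -0.126], TCP at [0.18, -0.598, 0.234] pointing down, gripper open.
Joint ranges: [-2.98, 2.98], [-0.91, 2.08], [0.09, 2.57], [-1.24, 4.39], [0.2, 2.65], [-2.68, 2.68]. Speed limits (rad/s): [2.57, 2.57, 3.01, 3.14, 3.14, 3.14].

INTERFACE

Orientations are given as a 3x3 rotation matrix whose columns are the frame's x, y, z axes.
In Python, from rig import bot, eyes gives the robot as it stands.
- The arm moves only by the shell command python3 -m inch 'ROWS' [FORCE]. ROWS is JSON, a list of rows, each an object of numbers: "tx", "ty", "tz": the shift along the tool's x, y, z in mm; "ax", "ay", "az": the turn, a rotation vector about the tool's x, y, z in degrees; "grip": the gripper's target within -1 to 1 (shut at 1, half-way at 0, fully open at -1). In form: [{"tx": .., "ty": .., "tz": .., "ax": .., "ay": .., "az": .., "grip": ..}, ...]. A call has 1 to 20 rows; each row is the pose to reach, as a shift and turn from the pose commanded when the call began, along the tool's axes at that moment; what a row does not reach only later rows make up. A row lasts 1/10 s, in which the tool goes at most 50 mm and 8.59 degrees, less where a joint would pass 70% of its speed; a pose out of reach is approached as far as the arm can. A call with a gripper value outside its range is refused whole. The fingers move at their own pace and stop on an object; FORCE is the grip in N (left out, the last holds). Time passes only in rows, so rows that repeat a pose let the fingers close. It gives the time, the measured TCP pose, the force, the opening and the grip force at its end, in the units of the state.
- bot.observe(): the state, without advancing time (a new reading comes with each control period).
- eyes.grab_frame(name): name is "side" or "top"; returns a dict with "frame" (400x640x3 uint8, blue, green, red), "fov_y" (degrees; the focal length in pixels is half the picture's height over the tangent of half this angle, whatever the lens; pixels are square), "cx", "cy" (the principal point, pixels), "rvec" (rotation vector, rad) and "tvec" (3), from world to camera coordinates, as OpenCV has them. Camera axes: x right, y down, z forward; pixel columns grow to the right and rows downward; lengths in m; the calibration is good to about 2 mm. A picture is of the moment at which its call begins. There is no depth.
- bot.hand_in(): hands the job in; it is judged then, once.
The state is a dict: "time": time; "joint_pos": joint angles; "joint_vel": joint speeds; "tau": joint torques, N m; "tool_pos": TCP position; "tool_rot": TCP orientation; "force": force on the tool from outside, world axes, zero at the start; "ft_torque": the same for the moment, N m; "gripper_width": finger opening in m; "grip_force": force on a finger pad.
Only numpy, scipy, OpenCV 4.12 (cv2) and the standard library are available. Lean on these libraries where they do the work, as an engineer would, in place of code of your own. Each camera call takes 0.05 s, during which the arm holds its last target. There are 200 camera calls.

TASK

Two of the three wells in the grey vial block still have an old spacer stuck at the bottom. Take the dip rod from its stand and gently feel down the wells until the rod touches the floor of the empty one, put the rod back in its stand, and only then push the tall amber vial fully home, upright, in that empty well. Press neither the rod nor the vial hard against the bottom (well under 25 N), and leave the other things on the table alone.

Things in the scene. Friction and masses are not known exactly. Their poses are not given: they have to be found in the camera images.
- block: the fixed grey plastic vial block, 70 mm (its x) by 150 mm (its y), 58 mm high; origin at the centre of its underside, z up. Three identical round wells in a row along its y, 45 mm apart, 23.5 mm wide with 2 mm chamfered mouths. Two of them have a stuck spacer plug of the same plastic at the bottom; which ones differs each time
- well0 (a point): centre of the mouth of the well at the block's -y end, on the top face, 58 mm above the table; z up. An empty well is 50 mm deep, to a flat floor 8 mm above the table; in the two others the flat top of the spacer lies 36 mm and 26 mm below the mouth. Floors and spacers are cushioned: they give about 1 mm for every 5 N
- well1 (a point): the same for the middle well. In every well, 24 mm down, a small sprung ball sticks 3 mm out of the wall on the block's +x side. It grips a vial: it takes roughly 5 to 15 N of downward push to pass it and slide on to the floor, and a vial merely let go stays part-way. A 10 mm rod kept central does not touch it
- well2 (a point): the same for the well at the block's +y end
- stand_mouth (a point): centre of the mouth of the hole in the dip rod's stand, a fixed wooden block 60 x 60 mm, 46 mm high; the hole is 13 mm wide with a 2 mm chamfer and 40 mm deep (its floor 6 mm above the table)
- rod_grip (a point): centre of the dip rod's handle, 112 mm above its lower end. The loose rod (about 60 g) starts upright in its stand, lower end on the floor of the hole. It is 140 mm long: a steel shaft 10 mm in diameter for the lower 85 mm, then a dark wooden handle 16 mm in diameter; z along it, upward
- rod_tip (a point): centre of the lower end of the dip rod
- vial_center (a point): centre (half-way up) of the new vial: a loose upright amber glass cylinder, 22 mm in diameter, 100 mm tall, its top 30 mm a black cap of the same diameter; about 60 g, lower end tapering to 17 mm over its last 8 mm. Starts standing on the table (other amber vials are short and wider). Home in an empty well it stands 50 mm proud, so hold it by its upper 45 mm
- vial_foot (a point): centre of the underside of the vial
Mind the look-alikes: they are no part of the job. What is shaped like the part that bears vial_center but yellow is not meant. What is shaped like the block but red is not meant.

How it is judged:
By the outcome, as a careful person would: the job done as asked, in the order asked, and still so for the second after the job is handed in, with the robot touching nothing.
It also fails if it takes over 72 s, if anything falls off the work surface, if the arm or the gripper's body presses on something with over 40 N, if the wrist force passes 120 N, or if a joint passes its speed limit or range.

## Working session

There is one attempt and no reset: what is moved stays moved. The work goes in short steps, Python scripts to look and compute and a shell command to move; the robot and the scene stay as the last step left them, time stands still between calls to the robot, and variables do not carry over. Pictures are saved under pics/ and viewed, at most 10 in all, crops included, and the job is handed in when it is done.

```bash
mkdir -p pics; ls
python3 - <<'E'
from rig import bot, eyes
import cv2,pickle
o=bot.observe(); print(o, bot.tcp_to_tips)
for n in("side","top"):
    f=eyes.grab_frame(n); cv2.imwrite(f"pics/{n}0.png",f["frame"]); pickle.dump(f,open(f"{n}0.pkl","wb"))
    print({k:v for k,v in f.items() if k!="frame"})
E
```

```text
pics
{'time': 0.0, 'joint_pos': array([-1.40413107e+00,  2.21208634e-01,  1.52761059e+00,  2.36951615e-05,
        1.39469734e+00, -1.26090008e-01]), 'joint_vel': array([-0.00144738, -0.00076519, -0.00091786,  0.00011149, -0.00084353,
        0.0004875 ]), 'tau': array([ 2.02464063e-03, -4.94607997e+01, -3.87374496e+01,  6.98969141e-02,
        5.70662355e-02, -1.62787924e-04]), 'tool_pos': array([ 0.18027959, -0.5978116 ,  0.23244835]), 'tool_rot': array([[ 9.57453608e-01,  2.88587075e-01, -2.96159929e-04],
       [ 2.88587105e-01, -9.57451758e-01,  1.90111439e-03],
       [ 2.65078197e-04, -1.90569677e-03, -9.99998149e-01]]), 'force': array([0.06760041, 0.22858305, 0.62108468]), 'ft_torque': array([ 0.0359521 ,  0.01697342, -0.01948863]), 'grip_force': 0.0, 'gripper_width': 0.08698328704863983} 0.011
{'fov_y': 45.20281051942912, 'cx': 313.1243942841202, 'cy': 195.125902939256, 'rvec': array([ 2.26952341, -0.23487303,  0.09915229]), 'tvec': array([-0.46731965,  0.13983653,  0.96385849])}
{'fov_y': 52.7827010556355, 'cx': 315.45981628403894, 'cy': 201.14974745520323, 'rvec': array([ 2.18304066, -2.15865872,  0.06608734]), 'tvec': array([0.01578427, 0.48329213, 1.00063041])}
```

View pics/top0.png

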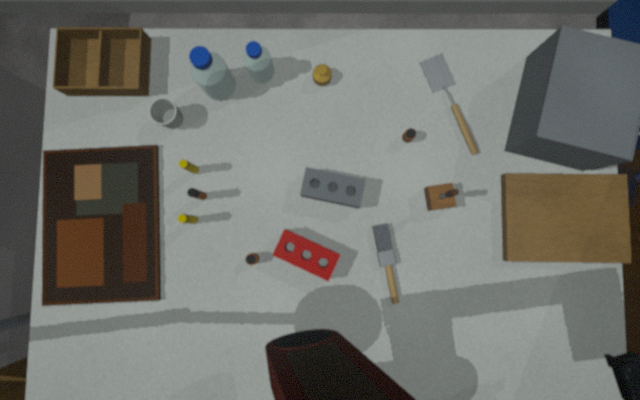

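View pics/side0.png

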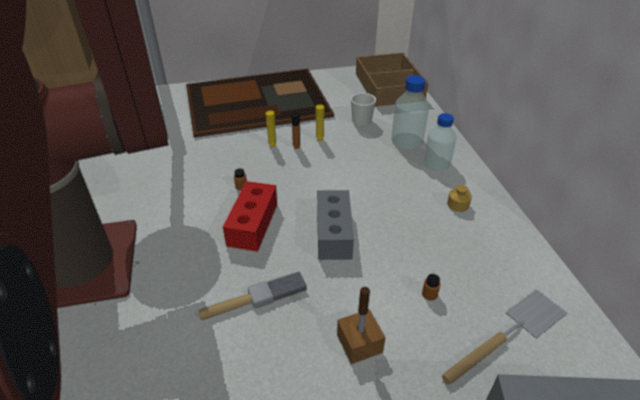

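Top view (image up ≈ +x, left ≈ +y): grey block at (334,187) with wells at (314,183), (332,187) and (350,190). The rod is in its stand at (443,196). The amber vial with the black cap is at (197,194), between two yellow look-alikes at (188,166) and (187,218). Side view: vial (296,132), block (335,222), rod handle (364,300).

```bash
cat > h.py <<'E'
import cv2,numpy as np
def K(f):
    h=f["frame"].shape[0]; F=h/2/np.tan(np.radians(f["fov_y"])/2)
    return np.array([[F,0,f["cx"]],[0,F,f["cy"]],[0,0,1]])
def ray(f,uv):
    R=cv2.Rodrigues(f["rvec"])[0]; d=R.T@np.linalg.inv(K(f))@np.array([*uv,1.]); return -R.T@f["tvec"],d
def plane(f,uv,z):
    c,d=ray(f,uv); return c+d*(z-c[2])/d[2]
def tri(fa,a,fb,b):
    c1,d1=ray(fa,a);c2,d2=ray(fb,b)
    s=np.linalg.lstsq(np.c_[d1,-d2],c2-c1,rcond=None)[0]
    p,q=c1+s[0]*d1,c2+s[1]*d2; return (p+q)/2,np.linalg.norm(p-q)
def proj(f,p): return cv2.projectPoints(np.array(p,float).reshape(-1,1,3),f["rvec"],f["tvec"],K(f),None)[0].reshape(-1,2)
def blobs(m,amin=8):
    n,l,s,c=cv2.connectedComponentsWithStats(m.astype(np.uint8)); return [(s[i].tolist(),c[i].round(1).tolist()) for i in range(1,n) if s[i,4]>=amin]
E
python3 - <<'E'
import pickle; from h import *
T=pickle.load(open("top0.pkl","rb"));S=pickle.load(open("side0.pkl","rb"))
def win(f,x0,y0,x1,y1,fn,amin=8):
    g=f["frame"][y0:y1,x0:x1].astype(int); r=blobs(fn(g),amin)
    return [([s[0]+x0,s[1]+y0,*s[2:]],[c[0]+x0,c[1]+y0]) for s,c in r]
gray=lambda g:g.max(2)
for n,f,w,t in(("T",T,(300,165,372,212),75),("S",S,(314,185,357,262),75)):
    for th in(60,75): print(n,"wells",th,win(f,*w,lambda g:gray(g)<th))
print("vial T",win(T,185,186,212,204,lambda g:gray(g)<110)); print("vial S",win(S,288,108,304,154,lambda g:gray(g)<110))
print("stand+rod T",win(T,420,180,470,215,lambda g:(g[...,2]-g[...,0]>40))); print("dark",win(T,420,180,470,215,lambda g:gray(g)<85))
print("rod S",win(S,350,280,376,318,lambda g:gray(g)<100))
def z(f,x,y,w,h,s): return cv2.resize(f["frame"][y:y+h,x:x+w],None,fx=s,fy=s,interpolation=cv2.INTER_NEAREST)
c=np.zeros((600,800,3),np.uint8)
for im,(X,Y) in((z(T,296,162,80,50,5),(0,0)),(z(T,415,175,60,45,5),(400,0)),(z(T,175,155,40,70,5),(0,250)),(z(S,310,180,55,60,5),(200,250)),(z(S,330,280,60,60,5),(480,250))):
    c[Y:Y+im.shape[0],X:X+im.shape[1]]=im
cv2.imwrite("pics/comp.png",c)
E
```

```text
T wells 60 []
T wells 75 [([310, 179, 5, 6, 15], [312.2, 181.0])]
S wells 60 []
S wells 75 [([328, 197, 11, 6, 55], [333.0, 199.3]), ([329, 211, 11, 7, 60], [333.8, 213.7]), ([329, 226, 12, 7, 70], [334.5, 229.0]), ([319, 240, 34, 19, 618], [335.4, 249.2])]
vial T [([187, 188, 21, 12, 158], [197.0, 193.7])]
vial S [([288, 108, 16, 42, 449], [295.5, 124.1])]
stand+rod T [([428, 184, 27, 25, 452], [440.2, 196.4])]
dark [([425, 189, 6, 21, 58], [427.7, 198.9]), ([439, 189, 19, 9, 91], [449.2, 193.3])]
rod S [([358, 287, 12, 31, 288], [363.5, 302.0])]
```

View pics/comp.png

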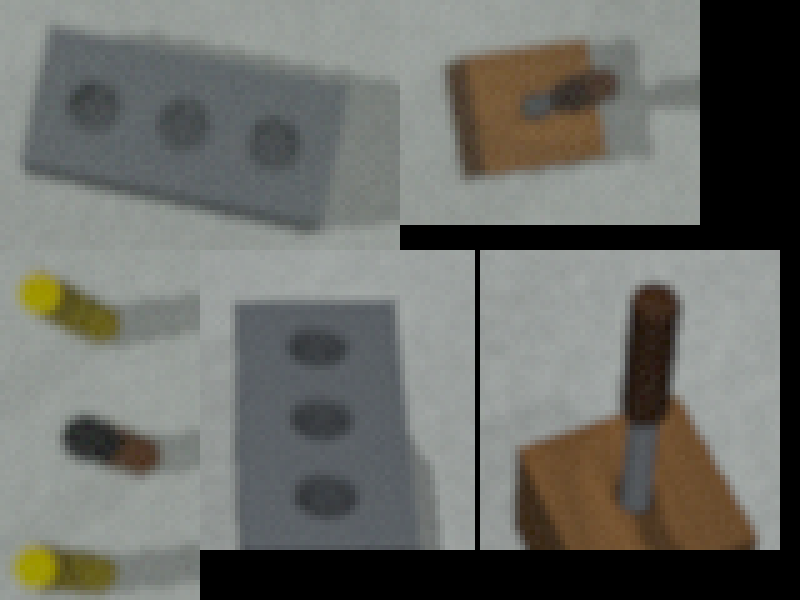

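The composite shows three clear dark mouths in the grey block in both views. The rod is near upright in its stand, and the black cap with amber body sits between the yellow vials with free space in y.

Run:
```python
import pickle; from h import *
T=pickle.load(open("top0.pkl","rb"));S=pickle.load(open("side0.pkl","rb"))
def dark(f,uv,r=8,d=0.5):
    x,y=map(int,map(round,uv)); g=cv2.GaussianBlur(f["frame"],(3,3),0).max(2)[y-r:y+r+1,x-r:x+r+1].astype(int)
    th=(np.percentile(g,5)+np.percentile(g,70))/2; n,l,s,c=cv2.connectedComponentsWithStats((g<th).astype(np.uint8))
    k=l[r,r]; return c[k]+[x-r,y-r],s[k].tolist()
ts=[];
for a,b in(((314.8,183.4),(333.5,249.5-50)),((332.6,186.8),(334.2,214)),((351,190.4),(335,229.3))):
    ta,sa=dark(T,a,6); tb,sb=dark(S,b,8)
    p,e=tri(T,ta,S,tb); print("well",ta.round(1),sa[2:],tb.round(1),sb[2:],p.round(4),round(e,4),plane(T,ta,.058).round(4),plane(S,tb,.058).round(4)); ts.append((plane(T,ta,.058)+plane(S,tb,.058))/2)
print("pitch",np.linalg.norm(ts[0]-ts[1]),np.linalg.norm(ts[1]-ts[2]), "yaw", np.degrees(np.arctan2(*(ts[0]-ts[2])[[1,0]])), np.array(ts).round(4))
# rod: handle mask both views
def mask_c(f,x0,y0,x1,y1,fn):
    g=f["frame"][y0:y1,x0:x1].astype(int); b=max(blobs(fn(g),8),key=lambda q:q[0][4]); s,c=b
    return np.array(c)+[x0,y0],[s[0]+x0,s[1]+y0,*s[2:]]
br=lambda g:(g.max(2)<95)&(g[...,2]-g[...,0]>3)
a,sa=mask_c(T,438,186,462,200,br); b,sb=mask_c(S,350,280,376,318,br)
print("rod handle",a,sa,b,sb,tri(T,a,S,b),plane(T,a,.118),plane(S,b,.118))
am=lambda g:(g.max(2)<110)
a,sa=mask_c(T,185,186,212,204,am); 
b,sb=mask_c(S,288,108,304,154,lambda g:(g.max(2)<62)|((g[...,2]-g[...,0]>35)&(g[...,1]<75)))
print("vial",a,sa,b,sb,tri(T,a,S,b),plane(T,a,.05),plane(S,b,.05))
cap,s=mask_c(T,185,186,200,204,lambda g:g.max(2)<60); print("cap",cap,s,plane(T,cap,.09))
for nm,uv in(("yel+x",(181.5+1.5,213.5-.5)),): pass
for nm,w in(("y1",(175,155,200,175)),("y2",(175,208,200,226))):
    c,s=mask_c(T,*w,lambda g:g[...,2]-g[...,0]>40); print(nm,c,plane(T,c,.05))
tip,s=(np.array((415+535/5-80,175+105/5)),0); print("stand hole T",tip,plane(T,tip,.046)); print("hole S",plane(S,(330+157/5,280+255/5),.046))
```

```text
well [314.2 182.4] [10, 9, 68] [333. 199.] [11, 7, 66] [0.5257 0.024  0.0588] 0.0003 [0.526 0.024 0.058] [0.5258 0.0249 0.058 ]
well [332.3 186.4] [10, 10, 75] [333.6 213.4] [12, 8, 76] [ 0.5165 -0.0201  0.0588] 0.0001 [ 0.5166 -0.0201  0.058 ] [ 0.5167 -0.0193  0.058 ]
well [350.5 190.1] [10, 9, 75] [334.7 228.9] [13, 9, 86] [ 0.5078 -0.0645  0.0589] 0.0001 [ 0.5079 -0.0646  0.058 ] [ 0.5081 -0.0636  0.058 ]
pitch 0.045098591042630705 0.04522033153378012 yaw 78.57579246846691 [[ 0.5259  0.0244  0.058 ]
 [ 0.5166 -0.0197  0.058 ]
 [ 0.508  -0.0641  0.058 ]]
rod handle [449.7 193.4] [439, 189, 20, 10, 113] [363.6 301. ] [358, 287, 12, 30, 254] (array([ 0.49759158, -0.28646478,  0.11769285]), np.float64(0.0030559555821223702)) [ 0.49604543 -0.28605263  0.118     ] [ 0.49906138 -0.28676382  0.118     ]
vial [197.  193.7] [187, 188, 21, 12, 158] [295.4 122.1] [288, 108, 16, 40, 371] (array([0.49375116, 0.30320119, 0.08330154]), np.float64(0.001796103961077995)) [0.49605943 0.31386386 0.05      ] [0.50297223 0.35595338 0.05      ]
cap [193.5 192.6] [188, 189, 12, 8, 62] [0.4947505  0.30961801 0.09      ]
y1 [187.4 165.7] [0.5658088  0.34040108 0.05      ]
y2 [186.5 218.5] [0.43445889 0.33767235 0.05      ]
stand hole T [442. 196.] [ 0.49688248 -0.28966877  0.046     ]
hole S [ 0.49816771 -0.29284863  0.046     ]
```

```bash
python3 -m inch '[{"tx":35,"ty":-18,"az":5,"grip":-1},{"tx":75,"ty":-39,"az":10,"grip":-1},{"tx":115,"ty":-60,"az":16.8,"grip":-1},{"tx":155,"ty":-81,"az":16.8,"grip":-1},{"tx":195,"ty":-102,"az":16.8,"grip":-1},{"tx":235,"ty":-123,"az":16.8,"grip":-1},{"tx":275,"ty":-144,"az":16.8,"grip":-1},{"tx":315,"ty":-165,"az":16.8,"grip":-1},{"tx":350,"ty":-184,"az":16.8,"grip":-1},{"tx":380,"ty":-199,"az":16.8,"grip":-1},{"tx":393,"ty":-206,"az":16.8,"grip":-1},{"tx":393,"ty":-206,"az":16.8,"grip":-1},{"tx":393,"ty":-206,"az":16.8,"grip":-1}]'; python3 -c "
from rig import bot;o=bot.observe();print(o['tool_rot'].round(4),o['joint_pos'].round(3))"
```

```text
[[ 9.574e-01  2.886e-01 -3.000e-04]
 [ 2.886e-01 -9.574e-01  1.800e-03]
 [ 2.000e-04 -1.800e-03 -1.000e+00]] [-1.404  0.221  1.528  0.     1.395 -0.126]invalid input
```

```bash
python3 -m inch '[{"tx":35,"ty":-18,"tz":0,"ax":0,"ay":0,"az":5,"grip":-1},{"tx":75,"ty":-39,"tz":0,"ax":0,"ay":0,"az":10,"grip":-1},{"tx":115,"ty":-60,"tz":0,"ax":0,"ay":0,"az":16.8,"grip":-1},{"tx":155,"ty":-81,"tz":0,"ax":0,"ay":0,"az":16.8,"grip":-1},{"tx":195,"ty":-102,"tz":0,"ax":0,"ay":0,"az":16.8,"grip":-1},{"tx":235,"ty":-123,"tz":0,"ax":0,"ay":0,"az":16.8,"grip":-1},{"tx":275,"ty":-144,"tz":0,"ax":0,"ay":0,"az":16.8,"grip":-1},{"tx":315,"ty":-165,"tz":0,"ax":0,"ay":0,"az":16.8,"grip":-1},{"tx":350,"ty":-184,"tz":0,"ax":0,"ay":0,"az":16.8,"grip":-1},{"tx":380,"ty":-199,"tz":0,"ax":0,"ay":0,"az":16.8,"grip":-1},{"tx":393,"ty":-206,"tz":0,"ax":0,"ay":0,"az":16.8,"grip":-1},{"tx":393,"ty":-206,"tz":0,"ax":0,"ay":0,"az":16.8,"grip":-1},{"tx":393,"ty":-206,"tz":0,"ax":0,"ay":0,"az":16.8,"grip":-1}]'; python3 -c "
from rig import bot;o=bot.observe();print(o['tool_rot'].round(4),o['joint_pos'].round(3))"
```

```text
time: 1.4
tool_pos: [0.4965, -0.2882, 0.2332]
tool_rot: [[1.0, -0.0, -0.001], [-0.0, -1.0, -0.0], [-0.001, 0.0, -1.0]]
force: [-0.4, -0.7, 0.3]
gripper_width: 0.0872
grip_force: 0.0
[[ 1.0e+00 -2.0e-04 -1.1e-03]
 [-2.0e-04 -1.0e+00 -1.0e-04]
 [-1.1e-03  1.0e-04 -1.0e+00]] [-6.630e-01  1.010e-01  1.662e+00 -1.000e-03  1.380e+00  9.080e-01]
```

```bash
python3 -m inch '[{"tx":1,"ty":-1.5,"tz":40,"ax":0,"ay":0,"az":0,"grip":-1},{"tx":1,"ty":-1.5,"tz":80,"ax":0,"ay":0,"az":0,"grip":-1},{"tx":1,"ty":-1.5,"tz":110,"ax":0,"ay":0,"az":0,"grip":-0.3},{"tx":1,"ty":-1.5,"tz":123,"ax":0,"ay":0,"az":0,"grip":-0.3},{"tx":1,"ty":-1.5,"tz":123,"ax":0,"ay":0,"az":0,"grip":0.3},{"tx":1,"ty":-1.5,"tz":123,"ax":0,"ay":0,"az":0,"grip":0.5},{"tx":1,"ty":-1.5,"tz":123,"ax":0,"ay":0,"az":0,"grip":1},{"tx":1,"ty":-1.5,"tz":123,"ax":0,"ay":0,"az":0,"grip":1},{"tx":1,"ty":-1.5,"tz":123,"ax":0,"ay":0,"az":0,"grip":1},{"tx":1,"ty":-1.5,"tz":123,"ax":0,"ay":0,"az":0,"grip":1},{"tx":1,"ty":-1.5,"tz":123,"ax":0,"ay":0,"az":0,"grip":1}]' 20
python3 - <<'E'
from rig import eyes
import cv2,numpy as np,pickle
F={n:eyes.grab_frame(n) for n in("side","top")}; pickle.dump(F,open("g1.pkl","wb"))
a=cv2.resize(F["side"]["frame"][220:380,280:440],None,fx=2.5,fy=2.5);b=cv2.resize(F["top"]["frame"][120:280,370:530],None,fx=2.5,fy=2.5)
cv2.imwrite("pics/g1.png",np.hstack([a,b]))
E
```

```text
time: 2.5
tool_pos: [0.4984, -0.2862, 0.1109]
tool_rot: [[1.0, -0.0, 0.0], [-0.0, -1.0, -0.0], [0.0, 0.0, -1.0]]
force: [0.2, 0.1, -0.6]
gripper_width: 0.0229
grip_force: 0.0
```

View pics/g1.png

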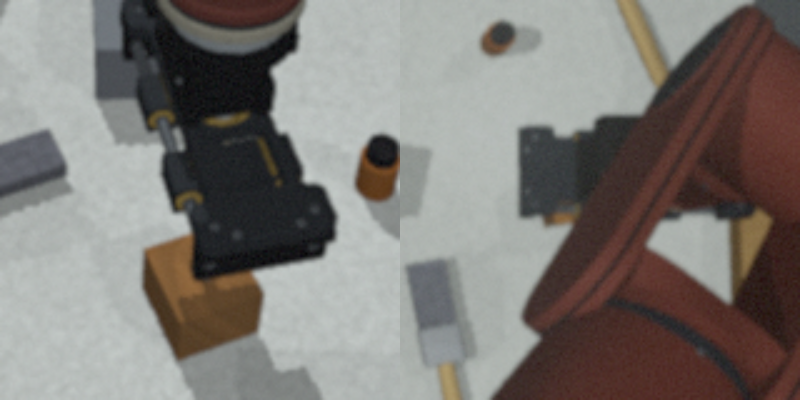

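The gripper straddles the rod above the stand; the fingers, at 23 mm, are still closing. I'll keep closing.

```bash
python3 -m inch '[{"tx":0,"ty":0,"tz":0,"ax":0,"ay":0,"az":0,"grip":1},{"tx":0,"ty":0,"tz":0,"ax":0,"ay":0,"az":0,"grip":1},{"tx":0,"ty":0,"tz":0,"ax":0,"ay":0,"az":0,"grip":1},{"tx":0,"ty":0,"tz":0,"ax":0,"ay":0,"az":0,"grip":1},{"tx":0,"ty":0,"tz":0,"ax":0,"ay":0,"az":0,"grip":1}]' 20
```

```text
time: 3.1
tool_pos: [0.4982, -0.2863, 0.1106]
tool_rot: [[1.0, -0.0, 0.0], [-0.0, -1.0, -0.0], [0.0, 0.0, -1.0]]
force: [-0.3, -1.5, 0.2]
gripper_width: 0.0153
grip_force: 20.0
```

```bash
python3 -m inch '[{"tx":0,"ty":0,"tz":-5,"ax":0,"ay":0,"az":0,"grip":1},{"tx":0,"ty":0,"tz":-15,"ax":0,"ay":0,"az":0,"grip":1},{"tx":0,"ty":0,"tz":-35,"ax":0,"ay":0,"az":0,"grip":1},{"tx":0,"ty":0,"tz":-60,"ax":0,"ay":0,"az":0,"grip":1},{"tx":0,"ty":0,"tz":-80,"ax":0,"ay":0,"az":0,"grip":1},{"tx":0,"ty":0,"tz":-90,"ax":0,"ay":0,"az":0,"grip":1},{"tx":0,"ty":0,"tz":-90,"ax":0,"ay":0,"az":0,"grip":1},{"tx":0,"ty":0,"tz":-90,"ax":0,"ay":0,"az":0,"grip":1}]' 20
python3 - <<'E'
from rig import eyes
import cv2,numpy as np,pickle
from h import *
F={n:eyes.grab_frame(n) for n in("side","top")}; pickle.dump(F,open("g2.pkl","wb"))
p=[(.498,-.286,.046),(.498,-.286,.096),(.498,-.286,.19)]
print({n:proj(F[n],p).round(0).tolist() for n in F})
a=cv2.resize(F["side"]["frame"][220:380,280:440],None,fx=2.5,fy=2.5);b=cv2.resize(F["top"]["frame"][120:280,370:530],None,fx=2.5,fy=2.5)
cv2.imwrite("pics/g2.png",np.hstack([a,b]))
E
```

```text
time: 3.9
tool_pos: [0.4979, -0.2858, 0.2]
tool_rot: [[1.0, -0.0, -0.001], [-0.0, -1.0, 0.001], [-0.001, -0.001, -1.0]]
force: [1.0, -0.4, -1.1]
gripper_width: 0.0156
grip_force: 20.0
{'side': [[360.0, 328.0], [362.0, 309.0], [366.0, 270.0]], 'top': [[440.0, 196.0], [447.0, 194.0], [460.0, 189.0]]}
```

View pics/g2.png

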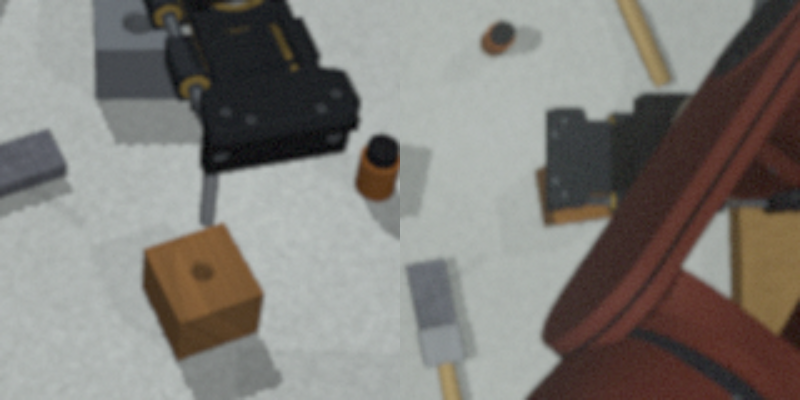

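The side view shows the rod held with its tip at (363,310), matching the predicted (362,309), and the stand hole at (361,328). The rod is plumb under the TCP, so I'll go to the nearest well (0.508, -0.064).

```bash
python3 -m inch '[{"tx":2,"ty":-15,"tz":0,"ax":0,"ay":0,"az":0,"grip":1},{"tx":4,"ty":-50,"tz":0,"ax":0,"ay":0,"az":0,"grip":1},{"tx":6,"ty":-90,"tz":0,"ax":0,"ay":0,"az":0,"grip":1},{"tx":8,"ty":-130,"tz":0,"ax":0,"ay":0,"az":0,"grip":1},{"tx":9,"ty":-170,"tz":0,"ax":0,"ay":0,"az":0,"grip":1},{"tx":9,"ty":-205,"tz":0,"ax":0,"ay":0,"az":0,"grip":1},{"tx":9,"ty":-222,"tz":0,"ax":0,"ay":0,"az":0,"grip":1},{"tx":9,"ty":-222,"tz":0,"ax":0,"ay":0,"az":0,"grip":1},{"tx":9,"ty":-222,"tz":0,"ax":0,"ay":0,"az":0,"grip":1},{"tx":9,"ty":-222,"tz":0,"ax":0,"ay":0,"az":0,"grip":1}]' 20
python3 - <<'E'
from rig import eyes,bot
import cv2,numpy as np,pickle
from h import *
f=eyes.grab_frame("side"); pickle.dump(f,open("g3.pkl","wb"))
t=bot.observe()["tool_pos"]; print(t, proj(f,[t-[0,0,.1046],(.508,-.0641,.058)]))
cv2.imwrite("pics/g3.png",cv2.resize(f["frame"][130:270,260:420],None,fx=4,fy=4))
E
```

```text
time: 5.0
tool_pos: [0.5071, -0.0647, 0.2002]
tool_rot: [[1.0, -0.001, -0.0], [-0.001, -1.0, -0.0], [-0.0, 0.0, -1.0]]
force: [0.0, 0.6, -0.6]
gripper_width: 0.0155
grip_force: 20.0
[ 0.50717843 -0.06493286  0.20030372] [[334.79535705 215.52805106]
 [334.66350674 229.07433631]]
```

View pics/g3.png

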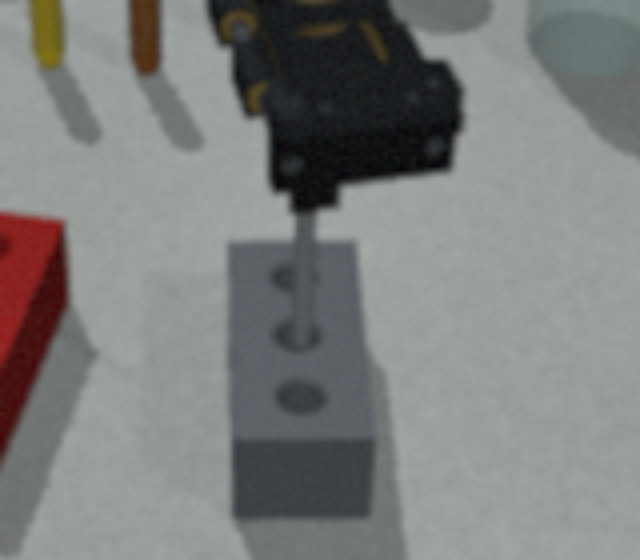

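The tip at pixel (335.5,217) sits over the near mouth at (335,229), as predicted. I'll descend gently to just past the 26 mm level.

```bash
python3 -m inch '[{"tx":0,"ty":0,"tz":8,"ax":0,"ay":0,"az":0,"grip":1},{"tx":0,"ty":0,"tz":18,"ax":0,"ay":0,"az":0,"grip":1},{"tx":0,"ty":0,"tz":28,"ax":0,"ay":0,"az":0,"grip":1},{"tx":0,"ty":0,"tz":38,"ax":0,"ay":0,"az":0,"grip":1},{"tx":0,"ty":0,"tz":46,"ax":0,"ay":0,"az":0,"grip":1},{"tx":0,"ty":0,"tz":52,"ax":0,"ay":0,"az":0,"grip":1},{"tx":0,"ty":0,"tz":56,"ax":0,"ay":0,"az":0,"grip":1},{"tx":0,"ty":0,"tz":59,"ax":0,"ay":0,"az":0,"grip":1},{"tx":0,"ty":0,"tz":61,"ax":0,"ay":0,"az":0,"grip":1},{"tx":0,"ty":0,"tz":63,"ax":0,"ay":0,"az":0,"grip":1},{"tx":0,"ty":0,"tz":65,"ax":0,"ay":0,"az":0,"grip":1},{"tx":0,"ty":0,"tz":65,"ax":0,"ay":0,"az":0,"grip":1},{"tx":0,"ty":0,"tz":65,"ax":0,"ay":0,"az":0,"grip":1}]' 20
```

```text
time: 6.35
tool_pos: [0.5074, -0.0643, 0.1356]
tool_rot: [[1.0, -0.0, 0.0], [-0.0, -1.0, -0.0], [0.0, 0.0, -1.0]]
force: [1.2, -0.1, -0.6]
gripper_width: 0.0154
grip_force: 20.0
```

```bash
python3 -m inch '[{"tx":0,"ty":0,"tz":1,"ax":0,"ay":0,"az":0,"grip":1},{"tx":0,"ty":0,"tz":2,"ax":0,"ay":0,"az":0,"grip":1},{"tx":0,"ty":0,"tz":2,"ax":0,"ay":0,"az":0,"grip":1}]' 20
```

```text
time: 6.65
tool_pos: [0.5072, -0.0642, 0.1334]
tool_rot: [[1.0, -0.0, -0.0], [-0.0, -1.0, 0.0], [-0.0, -0.0, -1.0]]
force: [-0.0, 0.9, -1.4]
gripper_width: 0.016
grip_force: 20.0
```

Tip at 29 mm with no contact, so this isn't the shallow well. Next, the 36 mm level (TCP about 0.126).

```bash
python3 -m inch '[{"tx":0,"ty":0,"tz":2,"ax":0,"ay":0,"az":0,"grip":1},{"tx":0,"ty":0,"tz":4,"ax":0,"ay":0,"az":0,"grip":1},{"tx":0,"ty":0,"tz":6,"ax":0,"ay":0,"az":0,"grip":1},{"tx":0,"ty":0,"tz":7.5,"ax":0,"ay":0,"az":0,"grip":1},{"tx":0,"ty":0,"tz":8.5,"ax":0,"ay":0,"az":0,"grip":1},{"tx":0,"ty":0,"tz":8.5,"ax":0,"ay":0,"az":0,"grip":1},{"tx":0,"ty":0,"tz":8.5,"ax":0,"ay":0,"az":0,"grip":1}]' 20
```

```text
time: 7.35
tool_pos: [0.5076, -0.0643, 0.1256]
tool_rot: [[1.0, -0.0, 0.0], [-0.0, -1.0, -0.0], [0.0, 0.0, -1.0]]
force: [-1.9, 0.5, 5.3]
gripper_width: 0.0154
grip_force: 20.0
```

There is 5 N at tip z ≈ 21 mm, so this well has the 36 mm spacer. Next, the middle well: rise, shift, descend to 27 mm below the mouth.

```bash
python3 -m inch '[{"tx":0,"ty":0,"tz":-8,"ax":0,"ay":0,"az":0,"grip":1},{"tx":0,"ty":0,"tz":-25,"ax":0,"ay":0,"az":0,"grip":1},{"tx":0,"ty":0,"tz":-45,"ax":0,"ay":0,"az":0,"grip":1},{"tx":0,"ty":0,"tz":-55,"ax":0,"ay":0,"az":0,"grip":1},{"tx":0,"ty":0,"tz":-55,"ax":0,"ay":0,"az":0,"grip":1},{"tx":3,"ty":-14,"tz":-55,"ax":0,"ay":0,"az":0,"grip":1},{"tx":6,"ty":-30,"tz":-55,"ax":0,"ay":0,"az":0,"grip":1},{"tx":8.5,"ty":-44.5,"tz":-55,"ax":0,"ay":0,"az":0,"grip":1},{"tx":8.5,"ty":-44.5,"tz":-55,"ax":0,"ay":0,"az":0,"grip":1},{"tx":8.5,"ty":-44.5,"tz":-55,"ax":0,"ay":0,"az":0,"grip":1},{"tx":8.5,"ty":-44.5,"tz":-45,"ax":0,"ay":0,"az":0,"grip":1},{"tx":8.5,"ty":-44.5,"tz":-35,"ax":0,"ay":0,"az":0,"grip":1},{"tx":8.5,"ty":-44.5,"tz":-27,"ax":0,"ay":0,"az":0,"grip":1},{"tx":8.5,"ty":-44.5,"tz":-20,"ax":0,"ay":0,"az":0,"grip":1},{"tx":8.5,"ty":-44.5,"tz":-15,"ax":0,"ay":0,"az":0,"grip":1},{"tx":8.5,"ty":-44.5,"tz":-12,"ax":0,"ay":0,"az":0,"grip":1},{"tx":8.5,"ty":-44.5,"tz":-10.5,"ax":0,"ay":0,"az":0,"grip":1},{"tx":8.5,"ty":-44.5,"tz":-9.5,"ax":0,"ay":0,"az":0,"grip":1},{"tx":8.5,"ty":-44.5,"tz":-9.5,"ax":0,"ay":0,"az":0,"grip":1},{"tx":8.5,"ty":-44.5,"tz":-9.5,"ax":0,"ay":0,"az":0,"grip":1}]' 20
```

```text
time: 9.35
tool_pos: [0.5161, -0.0198, 0.1356]
tool_rot: [[1.0, -0.0, 0.001], [-0.0, -1.0, -0.0], [0.001, 0.0, -1.0]]
force: [-2.4, 0.2, 4.7]
gripper_width: 0.0153
grip_force: 20.0
```

Contact of 5 N at 31 mm, so the middle well has the 26 mm spacer. Next, the far well.

```bash
python3 -m inch '[{"tx":0,"ty":0,"tz":-8,"ax":0,"ay":0,"az":0,"grip":1},{"tx":0,"ty":0,"tz":-25,"ax":0,"ay":0,"az":0,"grip":1},{"tx":0,"ty":0,"tz":-40,"ax":0,"ay":0,"az":0,"grip":1},{"tx":0,"ty":0,"tz":-45,"ax":0,"ay":0,"az":0,"grip":1},{"tx":0,"ty":0,"tz":-45,"ax":0,"ay":0,"az":0,"grip":1},{"tx":3,"ty":-14,"tz":-45,"ax":0,"ay":0,"az":0,"grip":1},{"tx":6,"ty":-30,"tz":-45,"ax":0,"ay":0,"az":0,"grip":1},{"tx":9,"ty":-44,"tz":-45,"ax":0,"ay":0,"az":0,"grip":1},{"tx":9,"ty":-44,"tz":-45,"ax":0,"ay":0,"az":0,"grip":1},{"tx":9,"ty":-44,"tz":-45,"ax":0,"ay":0,"az":0,"grip":1},{"tx":9,"ty":-44,"tz":-35,"ax":0,"ay":0,"az":0,"grip":1},{"tx":9,"ty":-44,"tz":-25,"ax":0,"ay":0,"az":0,"grip":1},{"tx":9,"ty":-44,"tz":-15,"ax":0,"ay":0,"az":0,"grip":1},{"tx":9,"ty":-44,"tz":-8,"ax":0,"ay":0,"az":0,"grip":1},{"tx":9,"ty":-44,"tz":-3,"ax":0,"ay":0,"az":0,"grip":1},{"tx":9,"ty":-44,"tz":-1,"ax":0,"ay":0,"az":0,"grip":1},{"tx":9,"ty":-44,"tz":1,"ax":0,"ay":0,"az":0,"grip":1},{"tx":9,"ty":-44,"tz":1.5,"ax":0,"ay":0,"az":0,"grip":1},{"tx":9,"ty":-44,"tz":1.5,"ax":0,"ay":0,"az":0,"grip":1}]' 20
```

```text
time: 11.25
tool_pos: [0.5251, 0.0243, 0.1333]
tool_rot: [[1.0, -0.0, 0.001], [-0.0, -1.0, -0.0], [0.001, 0.0, -1.0]]
force: [-0.4, 0.7, -1.7]
gripper_width: 0.0158
grip_force: 20.0
```

```bash
python3 -m inch '[{"tx":0,"ty":0,"tz":3,"ax":0,"ay":0,"az":0,"grip":1},{"tx":0,"ty":0,"tz":6,"ax":0,"ay":0,"az":0,"grip":1},{"tx":0,"ty":0,"tz":8,"ax":0,"ay":0,"az":0,"grip":1},{"tx":0,"ty":0,"tz":9,"ax":0,"ay":0,"az":0,"grip":1},{"tx":0,"ty":0,"tz":9,"ax":0,"ay":0,"az":0,"grip":1}]' 20; python3 -c "
from rig import bot;o=bot.observe();print(o['tool_pos'],o['force'])"
```

```text
time: 11.75
tool_pos: [0.5246, 0.0243, 0.1238]
tool_rot: [[1.0, -0.0, -0.001], [-0.0, -1.0, 0.0], [-0.001, -0.0, -1.0]]
force: [1.2, -0.3, -0.5]
gripper_width: 0.0157
grip_force: 20.0
[0.52464017 0.02428703 0.12375907] [ 1.16821956 -0.2580402  -0.52433657]
```

```bash
python3 -m inch '[{"tx":0,"ty":0,"tz":3,"ax":0,"ay":0,"az":0,"grip":1},{"tx":0,"ty":0,"tz":6,"ax":0,"ay":0,"az":0,"grip":1},{"tx":0,"ty":0,"tz":9,"ax":0,"ay":0,"az":0,"grip":1},{"tx":0,"ty":0,"tz":10.5,"ax":0,"ay":0,"az":0,"grip":1},{"tx":0,"ty":0,"tz":11.5,"ax":0,"ay":0,"az":0,"grip":1},{"tx":0,"ty":0,"tz":12.3,"ax":0,"ay":0,"az":0,"grip":1},{"tx":0,"ty":0,"tz":12.3,"ax":0,"ay":0,"az":0,"grip":1},{"tx":0,"ty":0,"tz":12.3,"ax":0,"ay":0,"az":0,"grip":1}]' 20
```

```text
time: 12.55
tool_pos: [0.5249, 0.0243, 0.1121]
tool_rot: [[1.0, -0.0, 0.0], [-0.0, -1.0, -0.0], [0.0, 0.0, -1.0]]
force: [-1.1, -0.8, 3.8]
gripper_width: 0.0155
grip_force: 20.0
```

3.8 N at the 50 mm floor level. I'll nudge slightly to be sure, then lift and carry the rod back over the stand.

```bash
python3 -m inch '[{"tx":0,"ty":0,"tz":0.6,"ax":0,"ay":0,"az":0,"grip":1},{"tx":0,"ty":0,"tz":0.6,"ax":0,"ay":0,"az":0,"grip":1}]' 20; python3 -m inch '[{"tx":0,"ty":0,"tz":-8,"ax":0,"ay":0,"az":0,"grip":1},{"tx":0,"ty":0,"tz":-28,"ax":0,"ay":0,"az":0,"grip":1},{"tx":0,"ty":0,"tz":-55,"ax":0,"ay":0,"az":0,"grip":1},{"tx":0,"ty":0,"tz":-80,"ax":0,"ay":0,"az":0,"grip":1},{"tx":0,"ty":0,"tz":-90,"ax":0,"ay":0,"az":0,"grip":1},{"tx":-2,"ty":20,"tz":-90,"ax":0,"ay":0,"az":0,"grip":1},{"tx":-5,"ty":58,"tz":-90,"ax":0,"ay":0,"az":0,"grip":1},{"tx":-9,"ty":98,"tz":-90,"ax":0,"ay":0,"az":0,"grip":1},{"tx":-13,"ty":138,"tz":-90,"ax":0,"ay":0,"az":0,"grip":1},{"tx":-17,"ty":178,"tz":-90,"ax":0,"ay":0,"az":0,"grip":1},{"tx":-21,"ty":218,"tz":-90,"ax":0,"ay":0,"az":0,"grip":1},{"tx":-24,"ty":258,"tz":-90,"ax":0,"ay":0,"az":0,"grip":1},{"tx":-26,"ty":290,"tz":-90,"ax":0,"ay":0,"az":0,"grip":1},{"tx":-26.7,"ty":307,"tz":-90,"ax":0,"ay":0,"az":0,"grip":1},{"tx":-26.7,"ty":310.5,"tz":-90,"ax":0,"ay":0,"az":0,"grip":1},{"tx":-26.7,"ty":310.5,"tz":-90,"ax":0,"ay":0,"az":0,"grip":1},{"tx":-26.7,"ty":310.5,"tz":-90,"ax":0,"ay":0,"az":0,"grip":1},{"tx":-26.7,"ty":310.5,"tz":-90,"ax":0,"ay":0,"az":0,"grip":1}]' 20
python3 - <<'E'
from rig import eyes,bot
import cv2,pickle
from h import *
f=eyes.grab_frame("side");g=pickle.load(open("g2.pkl","rb"))["side"]
def tip(f):
    p=f["frame"][295:313,352:374].astype(int); m=(p.max(2)<125)&(abs(p[...,2]-p[...,0])<25); return [(s[:5],c) for s,c in blobs(m,10)]
print(bot.observe()["tool_pos"],tip(f),tip(g))
# hole in stand
p=cv2.GaussianBlur(f["frame"],(3,3),0)[321:335,353:369].max(2).astype(int); th=(p.min()+np.median(p))/2
for s,c in blobs(p<th,5): c=np.array(c)+[353,321]; print("hole",s,c,plane(f,c,.046))
E
```

```text
time: 12.75
tool_pos: [0.5251, 0.0243, 0.1116]
tool_rot: [[1.0, -0.0, 0.0], [-0.0, -1.0, -0.0], [0.0, 0.0, -1.0]]
force: [-1.9, 0.4, 5.8]
gripper_width: 0.0156
grip_force: 20.0
time: 14.55
tool_pos: [0.4983, -0.2847, 0.2011]
tool_rot: [[1.0, 0.001, -0.0], [0.001, -1.0, 0.0], [-0.0, -0.0, -1.0]]
force: [-0.2, 0.5, -1.5]
gripper_width: 0.0156
grip_force: 20.0
[ 0.49833046 -0.2848916   0.20116968] [([8, 0, 7, 14, 77], [10.8, 6.4])] [([8, 0, 7, 16, 84], [10.7, 7.1])]
hole [4, 4, 8, 7, 44] [360.5 328.4] [ 0.49808561 -0.28775868  0.046     ]
```

```bash
python3 -m inch '[{"tx":0,"ty":1.8,"tz":10,"ax":0,"ay":0,"az":0,"grip":1},{"tx":0,"ty":1.8,"tz":25,"ax":0,"ay":0,"az":0,"grip":1},{"tx":0,"ty":1.8,"tz":38,"ax":0,"ay":0,"az":0,"grip":1},{"tx":0,"ty":1.8,"tz":44,"ax":0,"ay":0,"az":0,"grip":1},{"tx":0,"ty":1.8,"tz":47,"ax":0,"ay":0,"az":0,"grip":1},{"tx":0,"ty":1.8,"tz":50,"ax":0,"ay":0,"az":0,"grip":1},{"tx":0,"ty":1.8,"tz":52,"ax":0,"ay":0,"az":0,"grip":1},{"tx":0,"ty":1.8,"tz":54,"ax":0,"ay":0,"az":0,"grip":1},{"tx":0,"ty":1.8,"tz":54,"ax":0,"ay":0,"az":0,"grip":1}]' 20
```

```text
time: 15.5
tool_pos: [0.4981, -0.2881, 0.1472]
tool_rot: [[1.0, -0.0, 0.0], [-0.0, -1.0, -0.0], [0.0, 0.0, -1.0]]
force: [-0.3, 0.1, -1.0]
gripper_width: 0.0154
grip_force: 20.0
```

```bash
python3 -m inch '[{"tx":0,"ty":-1,"tz":4,"ax":0,"ay":0,"az":0,"grip":1},{"tx":0,"ty":-1,"tz":10,"ax":0,"ay":0,"az":0,"grip":1},{"tx":0,"ty":-1,"tz":17,"ax":0,"ay":0,"az":0,"grip":1},{"tx":0,"ty":-1,"tz":24,"ax":0,"ay":0,"az":0,"grip":1},{"tx":0,"ty":-1,"tz":30,"ax":0,"ay":0,"az":0,"grip":1},{"tx":0,"ty":-1,"tz":33.5,"ax":0,"ay":0,"az":0,"grip":1},{"tx":0,"ty":-1,"tz":35.5,"ax":0,"ay":0,"az":0,"grip":1},{"tx":0,"ty":-1,"tz":35.5,"ax":0,"ay":0,"az":0,"grip":1},{"tx":0,"ty":-1,"tz":35.5,"ax":0,"ay":0,"az":0,"grip":1}]' 20
```

```text
time: 16.4
tool_pos: [0.4982, -0.2871, 0.1119]
tool_rot: [[1.0, -0.0, 0.0], [-0.0, -1.0, -0.0], [0.0, 0.0, -1.0]]
force: [-0.3, -0.1, -1.0]
gripper_width: 0.0154
grip_force: 20.0
```

```bash
python3 -m inch '[{"tx":0,"ty":0,"tz":0,"ax":0,"ay":0,"az":0,"grip":-0.2},{"tx":0,"ty":0,"tz":0,"ax":0,"ay":0,"az":0,"grip":-0.2},{"tx":0,"ty":0,"tz":0,"ax":0,"ay":0,"az":0,"grip":-0.2},{"tx":0,"ty":0,"tz":0,"ax":0,"ay":0,"az":0,"grip":-0.2},{"tx":0,"ty":0,"tz":0,"ax":0,"ay":0,"az":0,"grip":-0.2},{"tx":0,"ty":0,"tz":-10,"ax":0,"ay":0,"az":0,"grip":-0.2},{"tx":0,"ty":0,"tz":-35,"ax":0,"ay":0,"az":0,"grip":-0.2},{"tx":0,"ty":0,"tz":-70,"ax":0,"ay":0,"az":0,"grip":-0.2},{"tx":0,"ty":0,"tz":-105,"ax":0,"ay":0,"az":0,"grip":-0.2},{"tx":0,"ty":0,"tz":-120,"ax":0,"ay":0,"az":0,"grip":-0.2},{"tx":0,"ty":0,"tz":-120,"ax":0,"ay":0,"az":0,"grip":-0.2}]' 20; python3 -m inch '[{"tx":0,"ty":-30,"tz":0,"ax":0,"ay":0,"az":0,"grip":-0.6},{"tx":0,"ty":-75,"tz":0,"ax":0,"ay":0,"az":0,"grip":-0.6},{"tx":0,"ty":-120,"tz":0,"ax":0,"ay":0,"az":0,"grip":-0.6},{"tx":0,"ty":-165,"tz":0,"ax":0,"ay":0,"az":0,"grip":-0.6},{"tx":0,"ty":-210,"tz":0,"ax":0,"ay":0,"az":0,"grip":-0.6},{"tx":0,"ty":-255,"tz":0,"ax":0,"ay":0,"az":0,"grip":-0.6},{"tx":0,"ty":-300,"tz":0,"ax":0,"ay":0,"az":0,"grip":-0.6},{"tx":0,"ty":-345,"tz":0,"ax":0,"ay":0,"az":0,"grip":-0.6},{"tx":0,"ty":-390,"tz":0,"ax":0,"ay":0,"az":0,"grip":-0.6},{"tx":0,"ty":-435,"tz":0,"ax":0,"ay":0,"az":0,"grip":-0.6},{"tx":0,"ty":-480,"tz":0,"ax":0,"ay":0,"az":0,"grip":-0.6},{"tx":0,"ty":-500,"tz":0,"ax":0,"ay":0,"az":0,"grip":-0.6},{"tx":0,"ty":-500,"tz":0,"ax":0,"ay":0,"az":0,"grip":-0.6},{"tx":0,"ty":-500,"tz":0,"ax":0,"ay":0,"az":0,"grip":-0.6}]' 20
python3 - <<'E'
from rig import eyes,bot
import cv2,pickle
from h import *
F={n:eyes.grab_frame(n) for n in("side","top")}; pickle.dump(F,open("g4.pkl","wb"))
S=F["side"]["frame"];T=F["top"]["frame"]
print(bot.observe()["tool_pos"],bot.observe()["joint_pos"].round(2))
c=np.zeros((600,800,3),np.uint8)
for im,(X,Y) in((cv2.resize(S[270:370,320:400],None,fx=3,fy=3),(0,0)),(cv2.resize(T[150:235,170:230],None,fx=4,fy=4),(250,0)),(cv2.resize(S[95:165,255:335],None,fx=3.5,fy=3.5),(500,0)),(cv2.resize(T,None,fx=.4,fy=.4),(0,400))):
    c[Y:Y+im.shape[0],X:X+im.shape[1]]=im
cv2.imwrite("pics/g4.png",c)
E
```

```text
time: 17.5
tool_pos: [0.4994, -0.2881, 0.235]
tool_rot: [[1.0, -0.0, 0.005], [-0.0, -1.0, -0.004], [0.005, 0.004, -1.0]]
force: [0.3, -0.3, 0.7]
gripper_width: 0.0521
grip_force: 0.0
time: 18.9
tool_pos: [0.4971, 0.2128, 0.2295]
tool_rot: [[1.0, 0.001, -0.003], [0.001, -1.0, -0.001], [-0.003, 0.001, -1.0]]
force: [-0.2, -0.5, 0.5]
gripper_width: 0.0694
grip_force: 0.0
[0.49778379 0.21185949 0.23041646] [ 0.26  0.02  1.75 -0.    1.37  1.83]
```

View pics/g4.png

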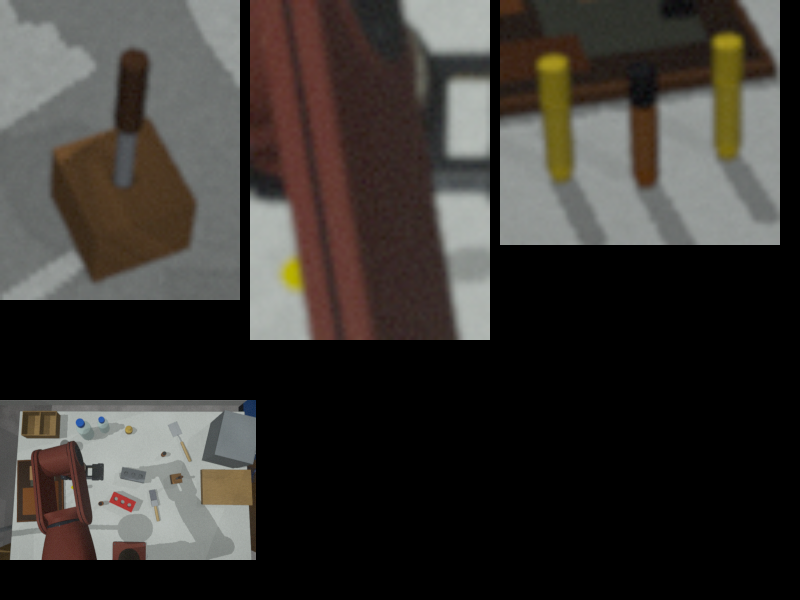

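The rod is back upright in its stand, fully down. The vial stands undisturbed at side pixel about (296,131), between the yellow ones. I'll triangulate its centre.

Run:
```python
import pickle; from h import *
T=pickle.load(open("top0.pkl","rb"));S=pickle.load(open("side0.pkl","rb"))
g=S["frame"][112:152,288:306].astype(int)
am=(g[...,2]-g[...,0]>25)&(g.max(2)<130)
for s,c in blobs(am,10):
    c=np.array(c)+[288,112]; print("amber S",s,c)
    t=T["frame"][186:204,196:212].astype(int); b=max(blobs((t[...,2]-t[...,0]>20),6),key=lambda q:q[0][4]); ct=np.array(b[1])+[196,186]
    print("T amber",ct,b[0],plane(T,ct,.035),plane(S,c,.035),tri(T,ct,S,c))
print(tri(T,(197,193.7),S,(296.2,130.7)),plane(T,(197,193.7),.05),plane(S,(296.2,130.7),.05))
```

```text
amber S [12, 4, 6, 4, 20] [302.8 117.4]
T amber [201.8 195.3] [2, 6, 9, 7, 43] [0.49359134 0.30636435 0.035     ] [0.53075695 0.39913056 0.035     ] (array([0.49842621, 0.28264633, 0.10772776]), np.float64(0.023264640556254865))
amber S [0, 6, 3, 4, 11] [288.9 119.4]
T amber [201.8 195.3] [2, 6, 9, 7, 43] [0.49359134 0.30636435 0.035     ] [0.49178871 0.39702764 0.035     ] (array([0.48163546, 0.28575072, 0.10410318]), np.float64(0.011175851252836337))
amber S [5, 13, 7, 23, 140] [295.8 136. ]
T amber [201.8 195.3] [2, 6, 9, 7, 43] [0.49359134 0.30636435 0.035     ] [0.4959702  0.31307859 0.035     ] (array([0.49383658, 0.30452592, 0.04076294]), np.float64(0.00155967134308393))
(array([0.49677581, 0.31353793, 0.05077265]), np.float64(0.0015867352474885777)) [0.49605943 0.31386386 0.05      ] [0.49776023 0.31468983 0.05      ]
```

```bash
python3 -m inch '[{"tx":-1,"ty":-30,"tz":0,"ax":0,"ay":0,"az":0,"grip":-0.6},{"tx":-1.5,"ty":-65,"tz":0,"ax":0,"ay":0,"az":0,"grip":-0.6},{"tx":-1.5,"ty":-92,"tz":0,"ax":0,"ay":0,"az":0,"grip":-0.6},{"tx":-1.5,"ty":-100.5,"tz":0,"ax":0,"ay":0,"az":0,"grip":-0.6},{"tx":-1.5,"ty":-100.5,"tz":20,"ax":0,"ay":0,"az":0,"grip":-0.6},{"tx":-1.5,"ty":-100.5,"tz":50,"ax":0,"ay":0,"az":0,"grip":-0.6},{"tx":-1.5,"ty":-100.5,"tz":80,"ax":0,"ay":0,"az":0,"grip":-0.6},{"tx":-1.5,"ty":-100.5,"tz":110,"ax":0,"ay":0,"az":0,"grip":-0.6},{"tx":-1.5,"ty":-100.5,"tz":135,"ax":0,"ay":0,"az":0,"grip":-0.6},{"tx":-1.5,"ty":-100.5,"tz":152,"ax":0,"ay":0,"az":0,"grip":-0.6},{"tx":-1.5,"ty":-100.5,"tz":160,"ax":0,"ay":0,"az":0,"grip":-0.6},{"tx":-1.5,"ty":-100.5,"tz":160,"ax":0,"ay":0,"az":0,"grip":-0.6},{"tx":-1.5,"ty":-100.5,"tz":160,"ax":0,"ay":0,"az":0,"grip":-0.6}]' 20
python3 -m inch '[{"tx":0,"ty":0,"tz":0,"ax":0,"ay":0,"az":0,"grip":0.1},{"tx":0,"ty":0,"tz":0,"ax":0,"ay":0,"az":0,"grip":0.2},{"tx":0,"ty":0,"tz":0,"ax":0,"ay":0,"az":0,"grip":0.3},{"tx":0,"ty":0,"tz":0,"ax":0,"ay":0,"az":0,"grip":0.4},{"tx":0,"ty":0,"tz":0,"ax":0,"ay":0,"az":0,"grip":0.45},{"tx":0,"ty":0,"tz":0,"ax":0,"ay":0,"az":0,"grip":0.5},{"tx":0,"ty":0,"tz":0,"ax":0,"ay":0,"az":0,"grip":0.55},{"tx":0,"ty":0,"tz":0,"ax":0,"ay":0,"az":0,"grip":0.6},{"tx":0,"ty":0,"tz":0,"ax":0,"ay":0,"az":0,"grip":0.7},{"tx":0,"ty":0,"tz":0,"ax":0,"ay":0,"az":0,"grip":1},{"tx":0,"ty":0,"tz":0,"ax":0,"ay":0,"az":0,"grip":1},{"tx":0,"ty":0,"tz":0,"ax":0,"ay":0,"az":0,"grip":1}]' 30
```

```text
time: 20.3
tool_pos: [0.4976, 0.3131, 0.0725]
tool_rot: [[1.0, -0.001, 0.001], [-0.001, -1.0, 0.0], [0.001, -0.0, -1.0]]
force: [0.9, -1.0, 0.4]
gripper_width: 0.0695
grip_force: 0.0
time: 21.5
tool_pos: [0.4967, 0.3134, 0.0716]
tool_rot: [[1.0, -0.0, -0.0], [-0.0, -1.0, -0.0], [-0.0, 0.0, -1.0]]
force: [0.2, -0.4, -0.1]
gripper_width: 0.0212
grip_force: 30.0
```

```bash
python3 -m inch '[{"tx":0,"ty":0,"tz":-8,"ax":0,"ay":0,"az":0,"grip":1},{"tx":0,"ty":0,"tz":-28,"ax":0,"ay":0,"az":0,"grip":1},{"tx":0,"ty":0,"tz":-58,"ax":0,"ay":0,"az":0,"grip":1},{"tx":0,"ty":0,"tz":-82,"ax":0,"ay":0,"az":0,"grip":1},{"tx":0,"ty":0,"tz":-90,"ax":0,"ay":0,"az":0,"grip":1},{"tx":2,"ty":20,"tz":-90,"ax":0,"ay":0,"az":0,"grip":1},{"tx":5,"ty":55,"tz":-90,"ax":0,"ay":0,"az":0,"grip":1},{"tx":9,"ty":95,"tz":-90,"ax":0,"ay":0,"az":0,"grip":1},{"tx":13,"ty":135,"tz":-90,"ax":0,"ay":0,"az":0,"grip":1},{"tx":17,"ty":175,"tz":-90,"ax":0,"ay":0,"az":0,"grip":1},{"tx":21,"ty":215,"tz":-90,"ax":0,"ay":0,"az":0,"grip":1},{"tx":25,"ty":250,"tz":-90,"ax":0,"ay":0,"az":0,"grip":1},{"tx":28,"ty":275,"tz":-90,"ax":0,"ay":0,"az":0,"grip":1},{"tx":29,"ty":287,"tz":-90,"ax":0,"ay":0,"az":0,"grip":1},{"tx":29,"ty":289,"tz":-90,"ax":0,"ay":0,"az":0,"grip":1},{"tx":29,"ty":289,"tz":-90,"ax":0,"ay":0,"az":0,"grip":1},{"tx":29,"ty":289,"tz":-90,"ax":0,"ay":0,"az":0,"grip":1},{"tx":29,"ty":289,"tz":-90,"ax":0,"ay":0,"az":0,"grip":1},{"tx":29,"ty":289,"tz":-90,"ax":0,"ay":0,"az":0,"grip":1}]' 30
python3 - <<'E'
from rig import eyes,bot
import cv2,pickle
from h import *
F={n:eyes.grab_frame(n) for n in("side","top")}; pickle.dump(F,open("g5.pkl","wb"))
f=F["side"];t=bot.observe()["tool_pos"]; print(t)
print("foot,vial mid,well S",proj(f,[t-[0,0,.0716],t-[0,0,.0416],(.5259,.0244,.058)]).round(1).tolist())
g=f["frame"][150:215,310:360].astype(int); m=(g[...,2]-g[...,0]>20)
for s,c in blobs(m,15): print(s,c,np.array(c)+[310,150])
ys,xs=np.nonzero(m); print([(int(y)+150,xs[ys==y].min()+310,xs[ys==y].max()+310) for y in np.unique(ys)])
cv2.imwrite("pics/g5.png",np.hstack([cv2.resize(f["frame"][120:260,270:410],(400,400)),cv2.resize(F["top"]["frame"][120:260,260:400],(400,400))]))
E
```

```text
time: 23.4
tool_pos: [0.5256, 0.0254, 0.1616]
tool_rot: [[1.0, 0.001, 0.0], [0.001, -1.0, 0.0], [0.0, -0.0, -1.0]]
force: [-0.8, 0.4, 0.3]
gripper_width: 0.0217
grip_force: 30.0
[0.52560303 0.02506948 0.16164969]
foot,vial mid,well S [[333.2, 187.4], [333.5, 176.1], [333.1, 199.2]]
[19, 13, 10, 26, 183] [22.8, 27.3] [332.8 177.3]
[(163, np.int64(330), np.int64(330)), (164, np.int64(330), np.int64(331)), (165, np.int64(329), np.int64(330)), (166, np.int64(329), np.int64(330)), (167, np.int64(329), np.int64(331)), (168, np.int64(329), np.int64(330)), (169, np.int64(329), np.int64(337)), (170, np.int64(329), np.int64(338)), (171, np.int64(329), np.int64(337)), (172, np.int64(329), np.int64(337)), (173, np.int64(329), np.int64(337)), (174, np.int64(329), np.int64(337)), (175, np.int64(329), np.int64(337)), (176, np.int64(329), np.int64(337)), (177, np.int64(329), np.int64(337)), (178, np.int64(329), np.int64(337)), (179, np.int64(329), np.int64(337)), (180, np.int64(329), np.int64(337)), (181, np.int64(329), np.int64(337)), (182, np.int64(329), np.int64(337)), (183, np.int64(329), np.int64(337)), (184, np.int64(329), np.int64(337)), (185, np.int64(329), np.int64(336)), (186, np.int64(330), np.int64(336)), (187, np.int64(330), np.int64(336)), (188, np.int64(331), np.int64(335))]
```

View pics/g5.png

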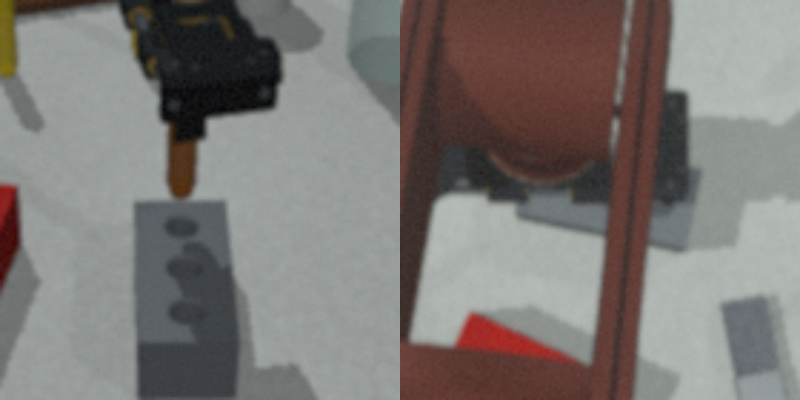

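Side view: the vial hangs plumb at column 333, with its foot at (333,188), right above the far mouth at (333,199). I'll lower it into the mouth gently.

```bash
python3 -m inch '[{"tx":0,"ty":0,"tz":8,"ax":0,"ay":0,"az":0,"grip":1},{"tx":0,"ty":0,"tz":18,"ax":0,"ay":0,"az":0,"grip":1},{"tx":0,"ty":0,"tz":26,"ax":0,"ay":0,"az":0,"grip":1},{"tx":0,"ty":0,"tz":31,"ax":0,"ay":0,"az":0,"grip":1},{"tx":0,"ty":0,"tz":34,"ax":0,"ay":0,"az":0,"grip":1},{"tx":0,"ty":0,"tz":36,"ax":0,"ay":0,"az":0,"grip":1},{"tx":0,"ty":0,"tz":38,"ax":0,"ay":0,"az":0,"grip":1},{"tx":0,"ty":0,"tz":39,"ax":0,"ay":0,"az":0,"grip":1},{"tx":0,"ty":0,"tz":39,"ax":0,"ay":0,"az":0,"grip":1}]' 30; python3 -m inch '[{"tx":0,"ty":0,"tz":1,"ax":0,"ay":0,"az":0,"grip":1},{"tx":0,"ty":0,"tz":2,"ax":0,"ay":0,"az":0,"grip":1},{"tx":0,"ty":0,"tz":3,"ax":0,"ay":0,"az":0,"grip":1},{"tx":0,"ty":0,"tz":3,"ax":0,"ay":0,"az":0,"grip":1}]' 30
```

```text
time: 24.4
tool_pos: [0.5257, 0.0244, 0.1227]
tool_rot: [[1.0, -0.0, 0.0], [-0.0, -1.0, -0.0], [0.0, 0.0, -1.0]]
force: [0.4, -0.4, -0.3]
gripper_width: 0.0213
grip_force: 30.0
time: 24.8
tool_pos: [0.5256, 0.0245, 0.1195]
tool_rot: [[1.0, -0.0, -0.0], [-0.0, -1.0, 0.0], [-0.0, -0.0, -1.0]]
force: [0.5, -0.6, -1.4]
gripper_width: 0.021
grip_force: 30.0
```

```bash
python3 -m inch '[{"tx":0,"ty":0,"tz":1.5,"ax":0,"ay":0,"az":0,"grip":1},{"tx":0,"ty":0,"tz":3,"ax":0,"ay":0,"az":0,"grip":1},{"tx":0,"ty":0,"tz":4.5,"ax":0,"ay":0,"az":0,"grip":1},{"tx":0,"ty":0,"tz":6,"ax":0,"ay":0,"az":0,"grip":1},{"tx":0,"ty":0,"tz":6,"ax":0,"ay":0,"az":0,"grip":1}]' 30
```

```text
time: 25.3
tool_pos: [0.5256, 0.0245, 0.1134]
tool_rot: [[1.0, -0.0, -0.0], [-0.0, -1.0, 0.0], [-0.0, -0.0, -1.0]]
force: [0.7, -0.2, -0.1]
gripper_width: 0.0212
grip_force: 30.0
```

```bash
python3 -m inch '[{"tx":0,"ty":0,"tz":1.5,"ax":0,"ay":0,"az":0,"grip":1},{"tx":0,"ty":0,"tz":3,"ax":0,"ay":0,"az":0,"grip":1},{"tx":0,"ty":0,"tz":4.5,"ax":0,"ay":0,"az":0,"grip":1},{"tx":0,"ty":0,"tz":6,"ax":0,"ay":0,"az":0,"grip":1},{"tx":0,"ty":0,"tz":7.5,"ax":0,"ay":0,"az":0,"grip":1},{"tx":0,"ty":0,"tz":9,"ax":0,"ay":0,"az":0,"grip":1},{"tx":0,"ty":0,"tz":9,"ax":0,"ay":0,"az":0,"grip":1}]' 30;  python3 -m inch '[{"tx":0,"ty":0,"tz":1.5,"ax":0,"ay":0,"az":0,"grip":1},{"tx":0,"ty":0,"tz":3,"ax":0,"ay":0,"az":0,"grip":1},{"tx":0,"ty":0,"tz":4,"ax":0,"ay":0,"az":0,"grip":1},{"tx":0,"ty":0,"tz":4,"ax":0,"ay":0,"az":0,"grip":1}]' 30
```

```text
time: 26.0
tool_pos: [0.5256, 0.0245, 0.1044]
tool_rot: [[1.0, -0.0, -0.0], [-0.0, -1.0, 0.0], [-0.0, -0.0, -1.0]]
force: [0.7, 1.0, -0.8]
gripper_width: 0.0211
grip_force: 30.0
time: 26.4
tool_pos: [0.5257, 0.0245, 0.1007]
tool_rot: [[1.0, -0.0, 0.0], [-0.0, -1.0, 0.0], [0.0, -0.0, -1.0]]
force: [-0.1, 0.2, -0.3]
gripper_width: 0.0211
grip_force: 30.0
```

```bash
python3 -m inch '[{"tx":0,"ty":0,"tz":1.5,"ax":0,"ay":0,"az":0,"grip":1},{"tx":0,"ty":0,"tz":3,"ax":0,"ay":0,"az":0,"grip":1},{"tx":0,"ty":0,"tz":3,"ax":0,"ay":0,"az":0,"grip":1}]' 30;  python3 -m inch '[{"tx":0,"ty":0,"tz":1.5,"ax":0,"ay":0,"az":0,"grip":1},{"tx":0,"ty":0,"tz":3,"ax":0,"ay":0,"az":0,"grip":1},{"tx":0,"ty":0,"tz":4,"ax":0,"ay":0,"az":0,"grip":1},{"tx":0,"ty":0,"tz":4,"ax":0,"ay":0,"az":0,"grip":1}]' 30
```

```text
time: 26.7
tool_pos: [0.5258, 0.0245, 0.0977]
tool_rot: [[1.0, -0.0, 0.0], [-0.0, -1.0, 0.0], [0.0, -0.0, -1.0]]
force: [-0.1, 0.9, 0.9]
gripper_width: 0.0209
grip_force: 30.0
time: 27.1
tool_pos: [0.5258, 0.0245, 0.0937]
tool_rot: [[1.0, -0.0, 0.0], [-0.0, -1.0, 0.0], [0.0, -0.0, -1.0]]
force: [-0.3, 1.6, 2.7]
gripper_width: 0.0213
grip_force: 30.0
```

```bash
python3 -m inch '[{"tx":0,"ty":0,"tz":1.5,"ax":0,"ay":0,"az":0,"grip":1},{"tx":0,"ty":0,"tz":3,"ax":0,"ay":0,"az":0,"grip":1},{"tx":0,"ty":0,"tz":4,"ax":0,"ay":0,"az":0,"grip":1},{"tx":0,"ty":0,"tz":4,"ax":0,"ay":0,"az":0,"grip":1}]' 40;  python3 -m inch '[{"tx":0,"ty":0,"tz":1.5,"ax":0,"ay":0,"az":0,"grip":1},{"tx":0,"ty":0,"tz":3,"ax":0,"ay":0,"az":0,"grip":1},{"tx":0,"ty":0,"tz":4,"ax":0,"ay":0,"az":0,"grip":1},{"tx":0,"ty":0,"tz":4,"ax":0,"ay":0,"az":0,"grip":1}]' 40
```

```text
time: 27.5
tool_pos: [0.5257, 0.0245, 0.0897]
tool_rot: [[1.0, -0.0, 0.0], [-0.0, -1.0, 0.0], [0.0, -0.0, -1.0]]
force: [0.0, 0.8, 3.2]
gripper_width: 0.0212
grip_force: 40.0
time: 27.9
tool_pos: [0.5257, 0.0245, 0.0856]
tool_rot: [[1.0, -0.0, 0.0], [-0.0, -1.0, 0.0], [0.0, -0.0, -1.0]]
force: [0.1, 2.2, 3.3]
gripper_width: 0.0209
grip_force: 40.0
```

```bash
python3 -m inch '[{"tx":0,"ty":0,"tz":1.5,"ax":0,"ay":0,"az":0,"grip":1},{"tx":0,"ty":0,"tz":3,"ax":0,"ay":0,"az":0,"grip":1},{"tx":0,"ty":0,"tz":4,"ax":0,"ay":0,"az":0,"grip":1},{"tx":0,"ty":0,"tz":5,"ax":0,"ay":0,"az":0,"grip":1},{"tx":0,"ty":0,"tz":5,"ax":0,"ay":0,"az":0,"grip":1}]' 40;  python3 -m inch '[{"tx":0,"ty":0,"tz":0.5,"ax":0,"ay":0,"az":0,"grip":1},{"tx":0,"ty":0,"tz":1,"ax":0,"ay":0,"az":0,"grip":1},{"tx":0,"ty":0,"tz":1,"ax":0,"ay":0,"az":0,"grip":1}]' 40
```

```text
time: 28.4
tool_pos: [0.5257, 0.0245, 0.0805]
tool_rot: [[1.0, -0.0, 0.0], [-0.0, -1.0, 0.0], [0.0, -0.0, -1.0]]
force: [0.7, 1.4, 0.7]
gripper_width: 0.0208
grip_force: 40.0
time: 28.7
tool_pos: [0.5257, 0.0245, 0.0797]
tool_rot: [[1.0, -0.0, 0.0], [-0.0, -1.0, 0.0], [0.0, -0.0, -1.0]]
force: [-0.0, 1.5, 4.5]
gripper_width: 0.0212
grip_force: 40.0
```

```bash
python3 -m inch '[{"tx":0,"ty":0,"tz":0.5,"ax":0,"ay":0,"az":0,"grip":1},{"tx":0,"ty":0,"tz":0.8,"ax":0,"ay":0,"az":0,"grip":1},{"tx":0,"ty":0,"tz":0.8,"ax":0,"ay":0,"az":0,"grip":1}]' 40
```

```text
time: 29.0
tool_pos: [0.5258, 0.0245, 0.0792]
tool_rot: [[1.0, -0.0, 0.0], [-0.0, -1.0, 0.0], [0.0, -0.0, -1.0]]
force: [-1.7, 2.2, 7.3]
gripper_width: 0.0209
grip_force: 40.0
```

The force rises right at the expected home height (TCP 0.0796), so the vial is on the floor. Releasing and lifting away.

```bash
python3 -m inch '[{"tx":0,"ty":0,"tz":0,"ax":0,"ay":0,"az":0,"grip":0.2},{"tx":0,"ty":0,"tz":0,"ax":0,"ay":0,"az":0,"grip":0},{"tx":0,"ty":0,"tz":0,"ax":0,"ay":0,"az":0,"grip":-0.3},{"tx":0,"ty":0,"tz":0,"ax":0,"ay":0,"az":0,"grip":-0.5},{"tx":0,"ty":0,"tz":0,"ax":0,"ay":0,"az":0,"grip":-0.5},{"tx":0,"ty":0,"tz":0,"ax":0,"ay":0,"az":0,"grip":-0.5},{"tx":0,"ty":0,"tz":-15,"ax":0,"ay":0,"az":0,"grip":-0.5},{"tx":0,"ty":0,"tz":-45,"ax":0,"ay":0,"az":0,"grip":-0.5},{"tx":0,"ty":0,"tz":-85,"ax":0,"ay":0,"az":0,"grip":-0.5},{"tx":0,"ty":0,"tz":-125,"ax":0,"ay":0,"az":0,"grip":-0.5},{"tx":0,"ty":0,"tz":-150,"ax":0,"ay":0,"az":0,"grip":-0.5},{"tx":0,"ty":0,"tz":-160,"ax":0,"ay":0,"az":0,"grip":-0.5},{"tx":-40,"ty":0,"tz":-160,"ax":0,"ay":0,"az":0,"grip":-0.5},{"tx":-80,"ty":0,"tz":-160,"ax":0,"ay":0,"az":0,"grip":-0.5},{"tx":-80,"ty":0,"tz":-160,"ax":0,"ay":0,"az":0,"grip":-0.5},{"tx":-80,"ty":0,"tz":-160,"ax":0,"ay":0,"az":0,"grip":-0.5}]' 20
python3 - <<'E'
from rig import eyes,bot
import cv2,pickle
from h import *
F={n:eyes.grab_frame(n) for n in("side","top")}
f=F["side"]; print(proj(f,[(.5259,.0244,.108),(.5259,.0244,.078),(.5259,.0244,.058)]).round(1).tolist())
c=np.zeros((600,800,3),np.uint8)
c[:400,:400]=cv2.resize(f["frame"][140:240,285:385],(400,400));c[:400,400:]=cv2.resize(F["top"]["frame"][130:250,250:370],(400,400))
c[400:,:320]=cv2.resize(f["frame"],(320,200));c[400:,400:720]=cv2.resize(F["top"]["frame"],(320,200))
cv2.imwrite("pics/g6.png",c)
E
```

```text
time: 30.6
tool_pos: [0.4451, 0.0246, 0.2386]
tool_rot: [[1.0, -0.001, 0.0], [-0.001, -1.0, -0.0], [0.0, 0.0, -1.0]]
force: [1.5, 0.8, 0.3]
gripper_width: 0.0648
grip_force: 0.0
[[333.6, 180.9], [333.3, 192.0], [333.1, 199.2]]
```

View pics/g6.png

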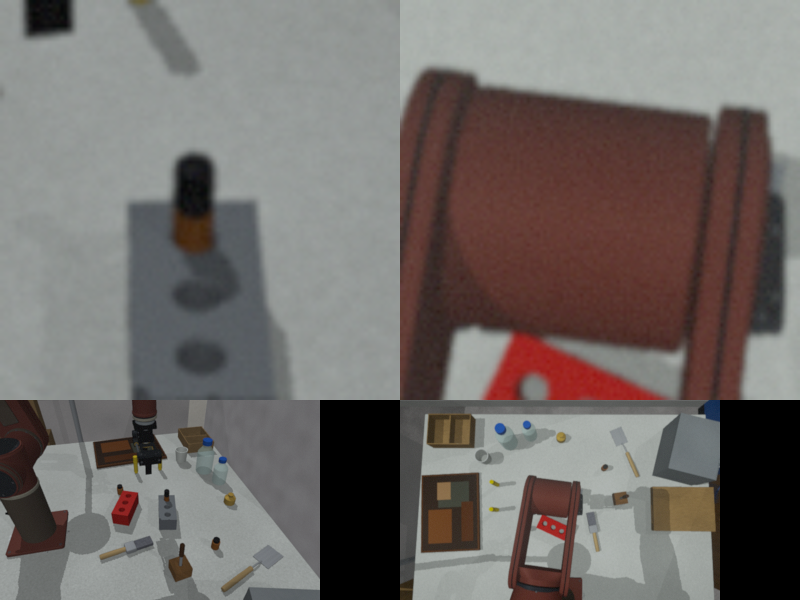

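The vial stands upright in the far well. Its cap top is at (333.5,181), against a predicted (333.6,180.9) for fully home. The rod is in its stand and everything else is in place.

```bash
python3 -c "
from rig import bot; print(bot.hand_in())"
```

```text
the job is handed in; nothing more can be done
None
```

The rod found the block's +y end well (well2) empty and went back in its stand; the amber vial was then pushed home upright there, no reading passing about 7 N, and the job was handed in after about 31 s.

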